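Get the centring cone out from behind the containers

ROBOT

A 6-joint arm with a two-finger parallel gripper is mounted at the origin on the work surface. World frame = base frame: x ahead of the robot, y to its left, z up, the work surface at z = 0. Lengths are in m, angles in rad, forces in N, time in s.
With the tool pointing down it reaches from about 0.3 to 0.775 m from the base axis. Payload 14.6 kg.
Tool frame: the origin (TCP) lies between the finger pads; the fingertips stand 19 mm ahead of it and the grasp point (between the pads) is the TCP (ctrl.finger_overhang is the distance from the TCP to the fingertips, in m); z points along the fingers, y is the direction in which the jaws open and shut (so a half turn about z gives the same grasp; the last joint's range is limited). The gripper opens to 94 mm and grips with 3 to 60 N. Pads are 16 mm wide; open, the fingers measure 119 mm over their backs; the gripper's body (75 mm by 177 mm) begins 78 mm behind the grasp point.
Start: joints at [-1.211, 0.3, 1.521, -0, 1.321, -0.067], TCP at [0.228, -0.501, 0.224] pointing down, gripper open.
Joint ranges: [-3.03, 3.03], [-0.79, 2.21], [0.23, 2.52], [-1.04, 4.18], [0, 3.07], [-2.55, 2.55]. Speed limits (rad/s): [2.22, 2.22, 2.57, 3.14, 3.14, 3.14].

INTERFACE

Orientations are given as [roll, pitch, yaw] about the fixed x, y, z axes, in that order (R = Rz(yaw) Ry(pitch) Rx(roll)).
In Python, from station import ctrl gives the robot as it stands.
- The arm moves only by the tool send_rows, never from a script. Its argument "series" is a list of rows, each a list of 7 numbers: the turn, a rotation vector about the tool's x, y, z in degrees, then the shift along the tool's x, y, z in m, then the gripper's target within -1 to 1 (fully open at 1, half-way at 0, shut at -1). A call has 1 to 8 rows; each row is the pose to reach, as a shift and turn from the pose commanded when the call began, along the tool's axes at that moment; what a row does not reach only later rows make up. A row lasts 1/10 s, in which the tool goes at most 50 mm and 8.59 degrees, less where a joint would pass 70% of its speed; a pose out of reach is approached as far as the arm can. A call with a gripper value outside its range is refused whole. The fingers move at their own pace and stop on an object; "force" is the grip in N (left out, the last holds). Time passes only in rows, so rows that repeat a pose let the fingers close. It gives the time, the measured TCP pose, the force and the opening at its end, in the units of the state.
- ctrl.get_obs(): the state, without advancing time (a new reading comes with each control period).
- ctrl.camera(name): name is "scene" or "top" or "wrist"; returns a dict with "pixels" (420x560x3 uint8, red, green, blue), "z_map" (420x560 float32, m along the optical axis (not along the pixel's ray), 0 where there is no reading), "fov_y" (degrees; the focal length in pixels is half the picture's height over the tangent of half this angle, whatever the lens; pixels are square), "cx", "cy" (the principal point, pixels), "R" (3x3) and "t" (3): a world point X has camera coordinates R X + t. Camera axes: x right, y down, z forward; pixel columns grow to the right and rows downward; lengths in m; the calibration is good to about 2 mm. A picture is of the moment at which its call begins.
- ctrl.hand_in(): hands the job in, once; it reports no verdict.
The state is a dict: "time_s": time; "qpos": joint angles; "joint_vel": joint speeds; "tau": joint torques, N m; "ee_pos": TCP position; "eef_rot": TCP orientation; "force": force on the tool from outside, world axes, zero at the start; "moment": the same for the moment, N m; "grip_width": finger opening in m.
Only numpy, scipy, OpenCV 4.12 (cv2) and the standard library are available. Lean on these libraries where they do the work, as an engineer would, in place of code of your own. Each camera call takes 0.05 s, during which the arm holds its last target.

TASK

The brass centring cone stands at the back of the white board, behind the red can, the yellow bottle and the blue canister. First stand all three containers on the black rubber mat, then stand the cone in the round steel dish, and only then put each container back upright in the middle of the pad of its own colour. Never knock any of the four over, and leave the small green-topped tin on the board where it is.

Things in the scene. Friction and masses are not known exactly. Their poses are not given: they have to be found in the camera images.
- red_can: Upright red spray can with white cap, 44 mm diameter, 125 mm tall, 0.35 kg: straight wall from the underside up to 105 mm, then a cap of 32 mm diameter. Origin: centre of its underside, z up. Starts on the red pad.
- yellow_bottle: Upright yellow bottle with a white paper band and a pointed black nozzle, 44 mm diameter, 125 mm tall, 0.35 kg: straight wall up to 105 mm, nozzle above. Origin: centre of its underside, z up. Starts on the yellow pad.
- blue_canister: Upright blue canister with a steel lid and small black knob, 44 mm diameter, 125 mm tall, 0.35 kg: straight wall up to 117 mm, 14 mm wide knob above. Origin: centre of its underside, z up. Starts on the blue pad.
- cone: Brass centring cone standing wide end down, 0.35 kg, 58 mm tall: flange 52 mm diameter and 10 mm high, tapering to a straight neck 34 mm in diameter from 28 to 58 mm above the underside (grip the neck). Origin: centre of its underside, z up. Stands on the board about 60 mm behind the row of pads (beyond it from the robot), near its middle.
- pad_red: Fixed red disc, 60 mm diameter, 3 mm thick, on the white board. The board is 15 mm thick, 140 x 270 mm, with a steel strip standing 35 mm above the board along its far edge. The three pads form a row along the board's length, 85 mm apart, in any order. Origin: centre of the disc's underside (on the board's top); x points across the board away from the robot, y along the row.
- pad_yellow: Fixed yellow disc, as the red pad.
- pad_blue: Fixed blue disc, as the red pad.
- mat: Fixed black rubber mat, 260 mm along its x, 120 mm along its y, 4 mm thick, flat on the bench to one side of the board: room for three containers in a row along its x. Origin: centre of its underside.
- dish: Fixed round steel dish on the bench at the other side of the board, 104 mm across the rim, about 88 mm inside at the floor, 14 mm high, floor 4 mm above its origin. Origin: centre of its underside.
- tin: Small round aluminium tin with green top, 34 mm diameter, 26 mm tall, loose on the board to the left or right of the cone, about 110 mm from the board's middle line. Not to be moved. Origin: centre of its underside.

How it is judged:
On the way, in this order (a step that is already met when the one before it is completed fails the run):
1. all three containers stand released on the mat (x of red_can in the frame of mat between -0.13 and 0.13 m and y of red_can in the frame of mat between -0.06 and 0.06 m and z of red_can in the frame of mat between -0.002 and 0.012 m and angle between each of red_can, yellow_bottle, blue_canister's own z axis and vertical below 0.12 rad and x of yellow_bottle in the frame of mat between -0.13 and 0.13 m and y of yellow_bottle in the frame of mat between -0.06 and 0.06 m and z of yellow_bottle in the frame of mat between -0.002 and 0.012 m and x of blue_canister in the frame of mat between -0.13 and 0.13 m and y of blue_canister in the frame of mat between -0.06 and 0.06 m and z of blue_canister in the frame of mat between -0.002 and 0.012 m and contact force between the fingers and red_can below 0.3 N and linear speed of each of red_can, yellow_bottle, blue_canister below 0.03 m/s and contact force between the fingers and yellow_bottle below 0.3 N and contact force between the fingers and blue_canister below 0.3 N), for 0.2 s.
2. the cone stands released in the dish while all three containers are still on the mat (x of red_can in the frame of mat between -0.13 and 0.13 m and y of red_can in the frame of mat between -0.06 and 0.06 m and z of red_can in the frame of mat between -0.002 and 0.012 m and angle between each of red_can, yellow_bottle, blue_canister, cone's own z axis and vertical below 0.12 rad and x of yellow_bottle in the frame of mat between -0.13 and 0.13 m and y of yellow_bottle in the frame of mat between -0.06 and 0.06 m and z of yellow_bottle in the frame of mat between -0.002 and 0.012 m and x of blue_canister in the frame of mat between -0.13 and 0.13 m and y of blue_canister in the frame of mat between -0.06 and 0.06 m and z of blue_canister in the frame of mat between -0.002 and 0.012 m and horizontal distance between cone and dish below 0.025 m and z of cone in the frame of dish between -0.001 and 0.01 m and contact force between the fingers and cone below 0.3 N and linear speed of cone below 0.03 m/s), for 0.2 s.
At the end, for the whole second after the job is handed in: The cone stands upright in the dish (its axis within 25 mm of the dish's centre, resting on the floor of the dish), and each container stands upright on the pad of its own colour, its axis within 12 mm of the pad's centre; all released and at rest (horizontal distance between cone and dish below 0.025 m and angle between each of cone, red_can, yellow_bottle, blue_canister's own z axis and vertical below 0.12 rad and z of cone in the frame of dish between -0.001 and 0.01 m and contact force between the fingers and cone below 0.3 N and linear speed of each of cone, red_can, yellow_bottle, blue_canister below 0.03 m/s and horizontal distance between red_can and pad_red below 0.012 m and z of red_can in the frame of pad_red between -0.002 and 0.008 m and contact force between the fingers and red_can below 0.3 N and horizontal distance between yellow_bottle and pad_yellow below 0.012 m and z of yellow_bottle in the frame of pad_yellow between -0.002 and 0.008 m and contact force between the fingers and yellow_bottle below 0.3 N and horizontal distance between blue_canister and pad_blue below 0.012 m and z of blue_canister in the frame of pad_blue between -0.002 and 0.008 m and contact force between the fingers and blue_canister below 0.3 N); the robot touches nothing.
It fails at once if a container or the cone is knocked over (tilted more than 0.6 rad) (angle between any of red_can, yellow_bottle, blue_canister, cone's own z axis and vertical above 0.6 rad).
It fails at once if the small tin is moved by more than 20 mm (distance of tin from where it was at the start of the episode above 0.02 m).
It also fails if it takes over 141 s, if anything falls off the work surface, if the arm or the gripper's body presses on something with over 40 N, if the wrist force passes 120 N, or if a joint passes its speed limit or range.

## Working session

There is one attempt and no reset: what is moved stays moved. The work goes in short steps, Python scripts to look and compute and a tool call to move; the robot and the scene stay as the last step left them, time stands still between calls to the robot, and variables do not carry over. Pictures are saved under pics/ and viewed, and the job is handed in when it is done.

Besides the shell and the picture viewer there is one more tool, called after ">>>" as name([rows], argument=value, ...), one row to a line, values as JSON. send_rows: Moves the arm, as the interface text tells. Its arguments: {"type":"object","properties":{"series":{"type":"array"},"force":{"type":"number"}},"required":["series"]}

```bash
ls; mkdir -p pics; cat > h.py <<'E'
import numpy as np, cv2
from station import ctrl
def shot(n,f):
    c=ctrl.camera(n); cv2.imwrite('pics/'+f,c['pixels'][:,:,::-1]); return c
def foc(c): return c['pixels'].shape[0]/2/np.tan(np.radians(c['fov_y'])/2)
def ray(c,u,v,z):
    R=np.array(c['R']);t=np.array(c['t']);f=foc(c)
    o=-R.T@t; d=R.T@np.array([(u-c['cx'])/f,(v-c['cy'])/f,1]); s=(z-o[2])/d[2]; return o+s*d
def proj(c,X):
    p=np.array(c['R'])@np.array(X)+np.array(c['t']);f=foc(c); return p[:2]/p[2]*f+[c['cx'],c['cy']]
def cloud(c):
    f=foc(c);z=c['z_map'];v,u=np.mgrid[:z.shape[0],:z.shape[1]]
    P=np.stack([(u-c['cx'])/f*z,(v-c['cy'])/f*z,z],-1)-np.array(c['t'])
    return P@np.array(c['R'])
E
python3 - <<'E'
from h import *
import pickle
d={}
for n in ['scene','top','wrist']:
    c=shot(n,n+'0.png'); d[n]=c
    print(n,foc(c),c['cx'],c['cy'],-np.array(c['R']).T@c['t'])
pickle.dump(d,open('d0.pkl','wb'))
o=ctrl.get_obs();print(o)
E
```

```text
pics
scene 499.2387765436343 279.1718130401979 218.70672355153496 [1.20517784 0.60488438 0.65512623]
top 497.2885344328902 274.3102761595644 205.75058141006568 [0.35214589 0.00630495 1.05224223]
wrist 325.69250233179395 278.412724691671 211.32630175172633 [ 0.2869092  -0.47318024  0.3851442 ]
{'time_s': 0.15, 'qpos': array([-1.21060532e+00,  3.00350500e-01,  1.52140143e+00, -1.44083792e-05,
        1.32071489e+00, -6.66306156e-02]), 'joint_vel': array([-0.00010743, -0.00156572, -0.00162724, -0.00136527, -0.00048543,
        0.00120935]), 'tau': array([-1.08609187e-03, -5.31966376e+01, -3.52824104e+01,  7.07809185e-02,
        2.36191432e-02, -7.98617953e-05]), 'ee_pos': array([ 0.22760638, -0.50050442,  0.22402848]), 'eef_rot': array([-3.14071950e+00, -4.42769570e-05,  4.26825173e-01]), 'force': array([ 0.06664889,  0.11619961, -0.44108179]), 'moment': array([ 0.0153291 , -0.0285305 , -0.02539996]), 'grip_width': 0.0939070120867068}
```

View pics/top0.png

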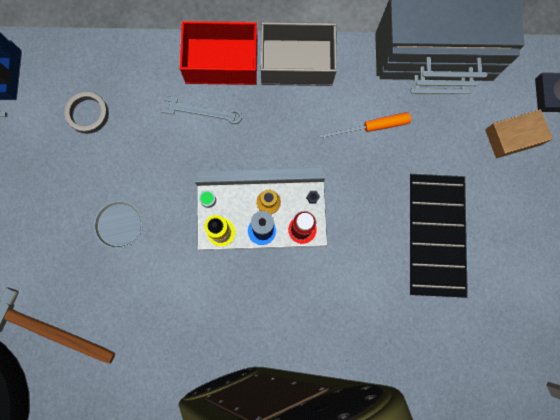

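View pics/scene0.png

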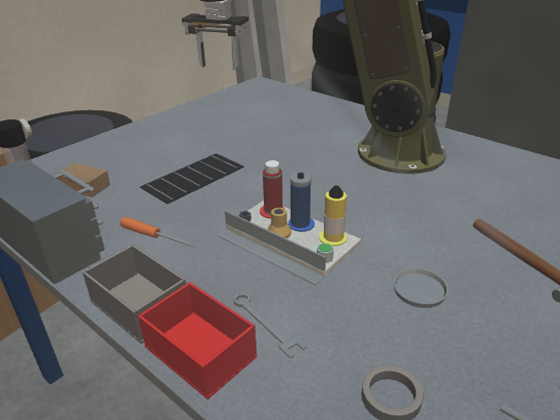

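View pics/wrist0.png

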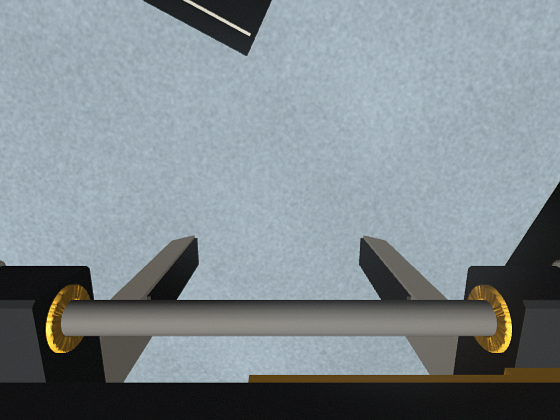

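The top view shows a row of yellow (218,230), blue (262,230) and red (302,228) on the board. The cone is at (268,201), the tin at (207,199) and a black nut at (313,197). The dish is at (118,225) and the mat at (438,235).

```bash
python3 - <<'E'
from h import *
import pickle
d=pickle.load(open('d0.pkl','rb'))
for n in ['top','scene']:
    c=d[n]; P=cloud(c); im=c['pixels'][:,:,::-1].copy(); hsv=cv2.cvtColor(im,cv2.COLOR_BGR2HSV)
    ok=(c['z_map']>0)
    roi=ok&(P[...,0]>0.2)&(P[...,0]<0.55)&(abs(P[...,1])<0.25)
    for lo,hi in [(0.115,0.16),(0.05,0.1)]:
        m=(roi&(P[...,2]>lo)&(P[...,2]<hi)).astype(np.uint8)
        k,l,s,ce=cv2.connectedComponentsWithStats(m)
        for i in range(1,k):
            if s[i,4]>15:
                q=P[l==i]; print(n,lo,s[i],q.min(0).round(3),q.max(0).round(3),np.median(q,0).round(3))
c=d['top'];P=cloud(c);im=c['pixels'][:,:,::-1]
hsv=cv2.cvtColor(im,cv2.COLOR_BGR2HSV)
z=P[...,2]
# mat & board & dish
H,S,V=[hsv[...,i] for i in range(3)]
def rect(m,zz,name):
    cs,_=cv2.findContours(m.astype(np.uint8),cv2.RETR_EXTERNAL,cv2.CHAIN_APPROX_NONE)
    k=max(cs,key=cv2.contourArea)
    w=np.array([ray(c,u,v,zz)[:2] for u,v in k[:,0]],np.float32)
    print(name,cv2.minAreaRect(w))
m=np.zeros(V.shape,bool);m[160:310,390:490]=1
rect(m&(V<60),0.004,'mat')
m=np.zeros(V.shape,bool);m[186:255,190:332]=1
mb=cv2.morphologyEx((m&(z>0.010)&(z<0.022)).astype(np.uint8),cv2.MORPH_CLOSE,np.ones((15,15)))
rect(mb,0.015,'board')
big=cv2.resize(im[150:270,60:340],None,fx=2.8,fy=2.8,interpolation=cv2.INTER_CUBIC);cv2.imwrite('pics/crop0.png',big)
# pads
for nm,lo,hi in [('y',22,38),('b',100,125),('r',0,6)]:
    mm=m&(H>=lo)&(H<=hi)&(S>150)&(V>90)&(z<0.026)
    ys,xs=np.nonzero(mm); w=np.array([ray(c,u,v,0.018)[:2] for u,v in zip(xs,ys)])
    hull=cv2.convexHull(w.astype(np.float32)); print(nm,len(w),cv2.minEnclosingCircle(w.astype(np.float32)))
for u in range(90,150,3): print(u,z[225,u].round(4),P[225,u,1].round(3),end=' | ')
for nm,lo,hi,zz,box in [('tin',45,75,0.041,(190,195,220,210)),('cone',8,25,0.025,(250,185,290,215))]:
    x0,y0,x1,y1=box
    mm=np.zeros(V.shape,bool);mm[y0:y1,x0:x1]=1
    mm&=(H>=lo)&(H<=hi)&(S>90); ys,xs=np.nonzero(mm);w=np.array([ray(c,u,v,zz)[:2] for u,v in zip(xs,ys)],np.float32)
    print(nm,len(w),cv2.minEnclosingCircle(w))
E
```

```text
top 0.115 [251 211  23  24 440] [ 0.462 -0.001  0.115] [0.504 0.04  0.146] [0.483 0.02  0.135]
top 0.115 [293 211  24  23 432] [ 0.465 -0.082  0.116] [ 0.507 -0.038  0.148] [ 0.483 -0.058  0.139]
top 0.115 [204 215  24  23 427] [0.456 0.086 0.116] [0.498 0.129 0.147] [0.476 0.106 0.125]
top 0.05 [261 194  16  14 191] [ 0.526 -0.007  0.05 ] [0.55  0.024 0.077] [0.537 0.009 0.073]
top 0.05 [292 223  20  15  66] [ 0.464 -0.075  0.05 ] [ 0.489 -0.038  0.096] [ 0.467 -0.051  0.077]
top 0.05 [211 224  20  18  87] [0.455 0.085 0.05 ] [0.487 0.119 0.1  ] [0.46  0.095 0.076]
top 0.05 [253 228  21  11  57] [ 0.462 -0.001  0.051] [0.478 0.039 0.099] [0.465 0.017 0.074]
scene 0.115 [380 130  26   7  73] [0.2   0.049 0.149] [0.222 0.107 0.16 ] [0.211 0.08  0.156]
scene 0.115 [263 160  20  20 299] [ 0.466 -0.081  0.115] [ 0.509 -0.035  0.145] [ 0.494 -0.05   0.13 ]
scene 0.115 [291 172  20  19 325] [0.463 0.    0.115] [0.508 0.044 0.145] [0.493 0.029 0.134]
scene 0.115 [325 185  22  19 286] [0.46  0.09  0.115] [0.501 0.132 0.145] [0.486 0.116 0.125]
scene 0.05 [263 181  20  24 366] [ 0.472 -0.07  
[... 601 characters left out ...]
87955), 0.029157964512705803)
b 193 ((0.4818665385246277, 0.02268357016146183), 0.029098588973283768)
r 147 ((0.48473870754241943, -0.061913881450891495), 0.028947260230779648)
90 0.0048 0.385 | 93 0.0012 0.38 | 96 0.0109 0.371 | 99 0.0009 0.368 | 102 0.0086 0.359 | 105 0.0058 0.354 | 108 0.0046 0.348 | 111 0.0065 0.341 | 114 0.0018 0.336 | 117 0.0065 0.328 | 120 0.0013 0.323 | 123 0.0022 0.317 | 126 0.0062 0.309 | 129 0.0046 0.303 | 132 0.0011 0.298 | 135 0.0054 0.29 | 138 0.0041 0.284 | 141 0.0139 0.276 | 144 0.0007 0.273 | 147 -0.0005 0.267 | tin 113 ((0.5464853048324585, 0.13652335107326508), 0.01382444053888321)
cone 368 ((0.5425675511360168, 0.008770310319960117), 0.025748033076524734)
```

```bash
python3 - <<'E'
from h import *
import pickle
d=pickle.load(open('d0.pkl','rb'))
im=d['scene']['pixels'][:,:,::-1]
cv2.imwrite('pics/scrop0.png',cv2.resize(im[140:310,200:460],None,fx=3,fy=3,interpolation=cv2.INTER_CUBIC))
E
```

```text
(no output)
```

View pics/crop0.png

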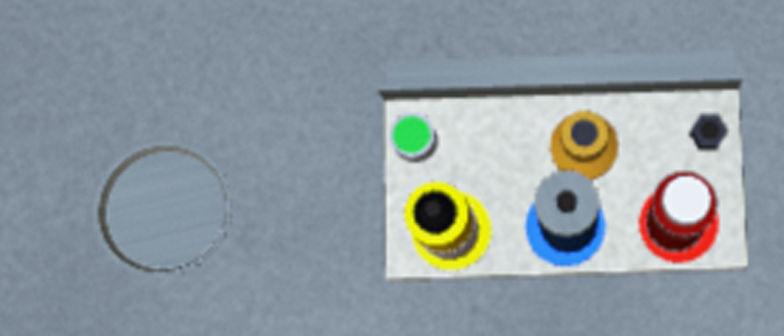

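View pics/scrop0.png

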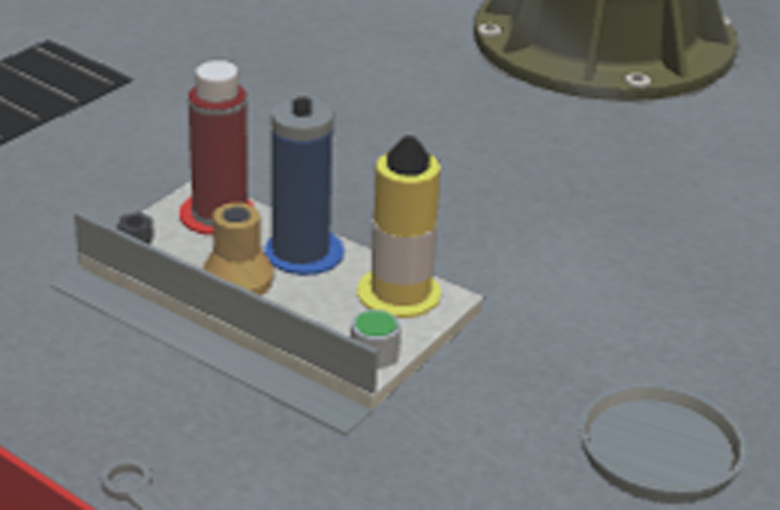

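```bash
cat > go.py <<'E'
import sys
from h import *
from scipy.spatial.transform import Rotation as Ro
def rel(p,yaw):
    o=ctrl.get_obs(); R=Ro.from_euler('xyz',o['eef_rot']); T=Ro.from_euler('xyz',[np.pi,0,np.radians(yaw)])
    print('t',round(o['time_s'],2),'at',o['ee_pos'].round(4),'rpy',np.degrees(o['eef_rot']).round(2),'w',round(o['grip_width'],4),'F',o['force'].round(1))
    print('turn',np.degrees((R.inv()*T).as_rotvec()).round(2),'shift',R.inv().apply(np.array(p)-o['ee_pos']).round(4))
if __name__=='__main__':
    a=list(map(float,sys.argv[1:])); rel(a[:3],a[3])
E
python3 go.py .485 -.060 .26 45
python3 - <<'E'
from h import *
import pickle
d=pickle.load(open('d0.pkl','rb'));c=d['top'];P=cloud(c)
im=c['pixels'][:,:,::-1]; g=cv2.cvtColor(im,cv2.COLOR_BGR2GRAY)
for u,v in [(410,174),(464,176),(467,297),(411,295)]: print('mat',ray(c,u,v,.004).round(3))
# dish rim by z>~.009 points around
x=P[...,0];y=P[...,1];z=P[...,2]
f=cv2.HoughCircles(cv2.medianBlur(g[180:275,70:175],3),cv2.HOUGH_GRADIENT,1,50,param1=60,param2=10,minRadius=18,maxRadius=28)
print(f)
for q in f[0]: print('dish',ray(c,q[0]+70,q[1]+180,.014).round(4),q[2]/foc(c)*1.04)
E
```

```text
t 0.15 at [ 0.2276 -0.5005  0.224 ] rpy [-179.95   -0.     24.46] w 0.0939 F [ 0.1  0.1 -0.4]
turn [-5.000e-02 -1.000e-02 -2.054e+01] shift [ 0.4167 -0.2945 -0.0357]
mat [ 0.61  -0.298  0.004]
mat [ 0.607 -0.416  0.004]
mat [ 0.348 -0.407  0.004]
mat [ 0.352 -0.29   0.004]
[[[47.5 43.5 21.6]]]
dish [0.4945 0.3249 0.014 ] 0.04517297070270593
```

>>> send_rows([
  [0,0,-20.5,0.417,-0.294,-0.036,1],
  [0,0,-20.5,0.417,-0.294,-0.036,1],
  [0,0,-20.5,0.417,-0.294,-0.036,1],
  [0,0,-20.5,0.417,-0.294,-0.036,1],
  [0,0,-20.5,0.417,-0.294,-0.036,1],
  [0,0,-20.5,0.417,-0.294,-0.036,1],
  [0,0,-20.5,0.417,-0.294,-0.036,1],
  [0,0,-20.5,0.417,-0.294,-0.036,1],
], force=30)

```text
time_s: 0.95
ee_pos: [0.4299, -0.1544, 0.2528]
eef_rot: [3.141, -0.0, 0.784]
force: [0.6, -0.8, -0.4]
grip_width: 0.094
```

```bash
python3 go.py .485 -.060 .26 45
```

```text
t 0.95 at [ 0.4299 -0.1544  0.2528] rpy [179.99  -0.    44.94] w 0.094 F [ 0.6 -0.8 -0.4]
turn [ 0.01 -0.   -0.06] shift [ 0.1057 -0.0279 -0.0072]
```

>>> send_rows([
  [0,0,0,0.045,-0.012,-0.003,1],
  [0,0,0,0.08,-0.02,-0.006,1],
  [0,0,0,0.106,-0.028,-0.007,1],
  [0,0,0,0.106,-0.028,-0.007,1],
  [0,0,0,0.106,-0.028,-0.007,1],
])

```text
time_s: 1.45
ee_pos: [0.4844, -0.0615, 0.2593]
eef_rot: [-3.141, 0.0, 0.786]
force: [-0.7, -0.2, -0.8]
grip_width: 0.0941
```

```bash
python3 go.py .486 -.060 .10 45; python3 -c "
from h import *
shot('wrist','w1.png')"
```

```text
t 1.45 at [ 0.4844 -0.0615  0.2593] rpy [-1.7997e+02  3.0000e-02  4.5020e+01] w 0.0941 F [-0.7 -0.2 -0.8]
turn [-0.03  0.03  0.02] shift [2.300e-03 1.000e-04 1.593e-01]
```

View pics/w1.png

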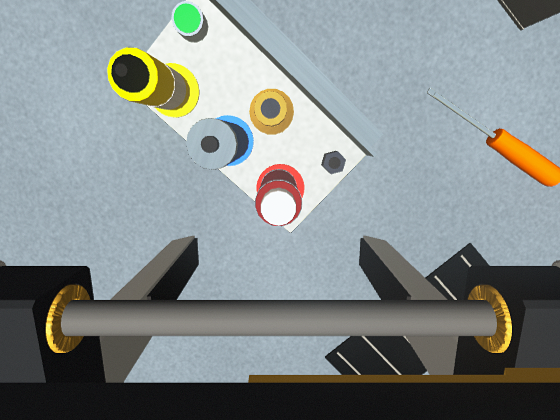

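The wrist view shows the red cap at (278,208), centred between the fingers. The blue lid is at (210,144), the yellow top at (127,72) and the cone neck at (270,107). I'll use this as a third check.

```bash
python3 -c "
from h import *
c=ctrl.camera('wrist')
for n,u,v,z in [('redcap',278,208,.143),('bluelid',210,144,.135),('yel rim',133,74,.123),('coneneck',270,107,.073),('coneflange',272,112,.025),('tin',187,18,.041),('redpad',280,187,.018)]: print(n,ray(c,u,v,z).round(4))
"
```

```text
redcap [ 0.4862 -0.059   0.143 ]
bluelid [0.4835 0.0209 0.135 ]
yel rim [0.4784 0.1084 0.123 ]
coneneck [0.544  0.0104 0.073 ]
coneflange [0.5435 0.0084 0.025 ]
tin [0.5471 0.1373 0.041 ]
redpad [ 0.4871 -0.0613  0.018 ]
```

>>> send_rows([
  [0,0,0,0.002,0,0.04,1],
  [0,0,0,0.003,0,0.08,1],
  [0,0,0,0.003,0,0.12,1],
  [0,0,0,0.003,0,0.145,1],
  [0,0,0,0.003,0,0.159,1],
  [0,0,0,0.003,0,0.159,1],
  [0,0,0,0.003,0,0.159,-1],
  [0,0,0,0.003,0,0.159,-1],
])

```text
time_s: 2.35
ee_pos: [0.4871, -0.06, 0.1017]
eef_rot: [3.14, -0.001, 0.784]
force: [0.6, 0.0, 0.0]
grip_width: 0.0811
```

>>> send_rows([
  [0,0,0,0,0,0,-1],
  [0,0,0,0,0,0,-1],
  [0,0,0,0,0,0,-1],
  [0,0,0,0,0,0,-1],
  [0,0,0,0,0,0,-1],
])

```text
time_s: 2.85
ee_pos: [0.4867, -0.0595, 0.1006]
eef_rot: [-3.142, -0.0, 0.785]
force: [0.8, 0.5, 0.0]
grip_width: 0.0436
```

```bash
python3 go.py .40 -.350 .25 45
```

```text
t 2.85 at [ 0.4867 -0.0595  0.1006] rpy [-180.     -0.     44.95] w 0.0436 F [0.8 0.5 0. ]
turn [-0.   -0.   -0.05] shift [-0.2666  0.1443 -0.1494]
```

>>> send_rows([
  [0,0,0,0,0,-0.02,-1],
  [0,0,0,0,0,-0.05,-1],
  [0,0,0,0,0,-0.09,-1],
  [0,0,0,-0.02,0.01,-0.12,-1],
  [0,0,0,-0.05,0.025,-0.14,-1],
  [0,0,0,-0.085,0.045,-0.149,-1],
  [0,0,0,-0.12,0.065,-0.149,-1],
  [0,0,0,-0.155,0.084,-0.149,-1],
])

```text
time_s: 3.65
ee_pos: [0.4356, -0.2298, 0.2495]
eef_rot: [-3.141, 0.0, 0.785]
force: [0.5, -0.2, -4.6]
grip_width: 0.0434
```

```bash
python3 go.py .40 -.350 .12 45
```

```text
t 3.65 at [ 0.4356 -0.2298  0.2495] rpy [-179.98    0.     44.97] w 0.0434 F [ 0.5 -0.2 -4.6]
turn [-0.02  0.   -0.03] shift [-0.1101  0.0599  0.1295]
```

>>> send_rows([
  [0,0,0,-0.035,0.02,0,-1],
  [0,0,0,-0.065,0.036,0.01,-1],
  [0,0,0,-0.09,0.05,0.03,-1],
  [0,0,0,-0.105,0.058,0.06,-1],
  [0,0,0,-0.11,0.06,0.09,-1],
  [0,0,0,-0.11,0.06,0.12,-1],
  [0,0,0,-0.11,0.06,0.13,-1],
  [0,0,0,-0.11,0.06,0.13,-1],
])

```text
time_s: 4.45
ee_pos: [0.4005, -0.3481, 0.1185]
eef_rot: [-3.139, 0.0, 0.785]
force: [0.2, -0.4, -3.9]
grip_width: 0.0435
```

```bash
python3 go.py .40 -.350 .0866 45
```

```text
t 4.45 at [ 0.4005 -0.3481  0.1185] rpy [-179.83    0.     44.96] w 0.0435 F [ 0.2 -0.4 -3.9]
turn [-0.17  0.   -0.04] shift [-0.0017  0.0011  0.0319]
```

Lower to about 1 mm above the mat, then check the contact force.

>>> send_rows([
  [0,0,0,0,0,0.015,-1],
  [0,0,0,0,0,0.025,-1],
  [0,0,0,0,0,0.029,-1],
  [0,0,0,0,0,0.031,-1],
  [0,0,0,0,0,0.031,-1],
  [0,0,0,0,0,0.031,-1],
])

```text
time_s: 5.05
ee_pos: [0.4011, -0.3489, 0.0892]
eef_rot: [3.141, -0.0, 0.785]
force: [-0.1, 0.3, -3.5]
grip_width: 0.0437
```

```bash
python3 go.py .40 -.350 .0866 45; python3 -c "
from h import *
c=shot('scene','s1.png')"
```

```text
t 5.05 at [ 0.4011 -0.3489  0.0892] rpy [179.95  -0.    44.95] w 0.0437 F [-0.1  0.3 -3.5]
turn [ 0.05 -0.   -0.05] shift [-0.0016  0.      0.0026]
```

View pics/s1.png

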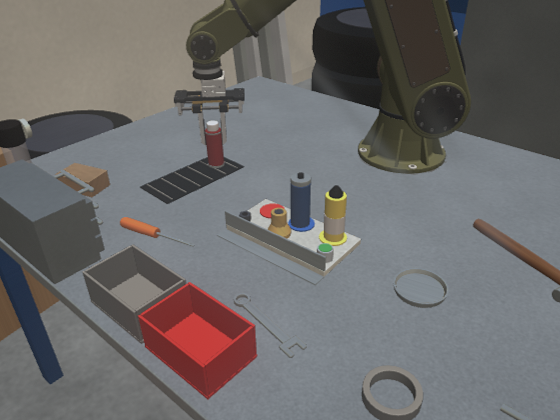

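The can hangs just above the mat at (214,150), still carrying its own weight.

>>> send_rows([
  [0,0,0,0,0,0.001,-1],
  [0,0,0,0,0,0.002,-1],
  [0,0,0,0,0,0.002,-1],
  [0,0,0,0,0,0.002,-1],
])

```text
time_s: 5.5
ee_pos: [0.401, -0.3487, 0.0867]
eef_rot: [3.141, -0.0, 0.785]
force: [-0.2, 0.5, -3.0]
grip_width: 0.0436
```

>>> send_rows([
  [0,0,0,0,0,0.001,-1],
  [0,0,0,0,0,0.0015,-1],
  [0,0,0,0,0,0.0015,-1],
])

```text
time_s: 5.8
ee_pos: [0.4011, -0.3488, 0.0866]
eef_rot: [3.141, 0.0, 0.785]
force: [-6.0, 5.2, 15.5]
grip_width: 0.0437
```

>>> send_rows([
  [0,0,0,0,0,-0.0005,0.3],
  [0,0,0,0,0,-0.0005,1],
  [0,0,0,0,0,-0.0005,1],
  [0,0,0,0,0,-0.0005,1],
  [0,0,0,0,0,-0.03,1],
  [0,0,0,0,0,-0.07,1],
  [0,0,0,0,0,-0.12,1],
  [0,0,0,0,0,-0.165,1],
])

```text
time_s: 6.6
ee_pos: [0.4008, -0.3485, 0.2523]
eef_rot: [3.141, -0.0, 0.785]
force: [0.5, 0.1, -0.6]
grip_width: 0.094
```

```bash
python3 go.py .4835 .0205 .25 45; python3 -c "
from h import *
c=shot('top','t1.png')"
```

```text
t 6.6 at [ 0.4008 -0.3485  0.2523] rpy [179.98  -0.    44.95] w 0.094 F [ 0.5  0.1 -0.6]
turn [ 0.02 -0.   -0.05] shift [ 0.3193 -0.2027  0.0022]
```

View pics/t1.png

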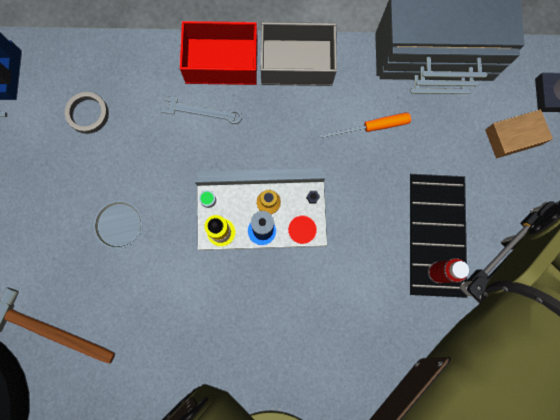

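The red can stands on the mat around (447,271), and the red pad is now fully visible at (302,229).

>>> send_rows([
  [0,0,0,0.035,-0.022,0,1],
  [0,0,0,0.075,-0.048,0,1],
  [0,0,0,0.115,-0.073,0,1],
  [0,0,0,0.155,-0.098,0,1],
  [0,0,0,0.195,-0.124,0,1],
  [0,0,0,0.235,-0.149,0,1],
  [0,0,0,0.275,-0.174,0,1],
  [0,0,0,0.305,-0.194,0,1],
])

```text
time_s: 7.45
ee_pos: [0.4799, 0.0066, 0.2499]
eef_rot: [3.142, -0.0, 0.786]
force: [0.5, -0.1, -0.1]
grip_width: 0.0943
```

```bash
python3 go.py .4835 .0205 .1005 45
```

```text
t 7.45 at [0.4799 0.0066 0.2499] rpy [ 1.7999e+02 -2.0000e-02  4.5010e+01] w 0.0943 F [ 0.5 -0.1 -0.1]
turn [ 0.01 -0.02  0.01] shift [ 0.0124 -0.0073  0.1494]
```

>>> send_rows([
  [0,0,0,0.013,-0.008,0.02,1],
  [0,0,0,0.0135,-0.008,0.06,1],
  [0,0,0,0.0135,-0.008,0.1,1],
  [0,0,0,0.0135,-0.008,0.135,1],
  [0,0,0,0.0135,-0.008,0.1495,1],
  [0,0,0,0.0135,-0.008,0.1495,1],
  [0,0,0,0.0135,-0.008,0.1495,-1],
  [0,0,0,0.0135,-0.008,0.1495,-1],
])

```text
time_s: 8.25
ee_pos: [0.4842, 0.0193, 0.1017]
eef_rot: [3.14, -0.001, 0.785]
force: [-0.1, -0.1, -0.6]
grip_width: 0.0812
```

>>> send_rows([
  [0,0,0,0,0,0,-1],
  [0,0,0,0,0,0,-1],
  [0,0,0,0,0,0,-1],
  [0,0,0,0,0,0,-1],
  [0,0,0,0,0,0,-1],
])

```text
time_s: 8.75
ee_pos: [0.4836, 0.0193, 0.1007]
eef_rot: [3.141, -0.0, 0.785]
force: [-0.2, 0.4, 0.9]
grip_width: 0.0438
```

```bash
python3 go.py .48 -.353 .25 45
```

```text
t 8.75 at [0.4836 0.0193 0.1007] rpy [179.99  -0.    44.96] w 0.0438 F [-0.2  0.4  0.9]
turn [ 0.01 -0.   -0.04] shift [-0.2656  0.2609 -0.1493]
```

>>> send_rows([
  [0,0,0,0,0,-0.02,-1],
  [0,0,0,0,0,-0.055,-1],
  [0,0,0,0,0,-0.1,-1],
  [0,0,0,-0.015,0.015,-0.13,-1],
  [0,0,0,-0.04,0.04,-0.149,-1],
  [0,0,0,-0.07,0.07,-0.149,-1],
  [0,0,0,-0.1,0.1,-0.149,-1],
  [0,0,0,-0.13,0.13,-0.149,-1],
])

```text
time_s: 9.55
ee_pos: [0.4829, -0.1661, 0.2493]
eef_rot: [-3.141, 0.0, 0.785]
force: [-0.1, 0.8, -4.5]
grip_width: 0.0435
```

>>> send_rows([
  [0,0,0,-0.03,0.03,0,-1],
  [0,0,0,-0.06,0.06,0,-1],
  [0,0,0,-0.09,0.09,0.0,-1],
  [0,0,0,-0.115,0.11,0.02,-1],
  [0,0,0,-0.13,0.125,0.05,-1],
  [0,0,0,-0.136,0.131,0.09,-1],
  [0,0,0,-0.136,0.131,0.13,-1],
  [0,0,0,-0.136,0.131,0.15,-1],
])

```text
time_s: 10.35
ee_pos: [0.4781, -0.3525, 0.0951]
eef_rot: [-3.136, 0.001, 0.784]
force: [-0.5, 0.6, -4.0]
grip_width: 0.0439
```

```bash
python3 go.py .48 -.353 .0866 45
```

```text
t 10.35 at [ 0.4781 -0.3525  0.0951] rpy [-1.7965e+02  3.0000e-02  4.4910e+01] w 0.0439 F [-0.5  0.6 -4. ]
turn [-0.35  0.03 -0.09] shift [0.001  0.0018 0.0085]
```

>>> send_rows([
  [0,0,0,0,0,0.004,-1],
  [0,0,0,0,0,0.008,-1],
  [0,0,0,0,0,0.009,-1],
  [0,0,0,0,0,0.009,-1],
  [0,0,0,0,0,0.009,-1],
])

```text
time_s: 10.85
ee_pos: [0.4801, -0.3536, 0.0916]
eef_rot: [3.14, -0.0, 0.785]
force: [-0.0, 0.5, -4.2]
grip_width: 0.0437
```

>>> send_rows([
  [0,0,0,0,0,0.002,-1],
  [0,0,0,0,0,0.004,-1],
  [0,0,0,0,0,0.0045,-1],
  [0,0,0,0,0,0.0045,-1],
  [0,0,0,0,0,0.0045,-1],
])

```text
time_s: 11.35
ee_pos: [0.4798, -0.3534, 0.0866]
eef_rot: [3.141, -0.0, 0.785]
force: [-3.1, 2.4, 6.0]
grip_width: 0.0433
```

>>> send_rows([
  [0,0,0,0,0,0,0.3],
  [0,0,0,0,0,0,1],
  [0,0,0,0,0,0,1],
  [0,0,0,0,0,0,1],
  [0,0,0,0,0,-0.03,1],
  [0,0,0,0,0,-0.07,1],
  [0,0,0,0,0,-0.12,1],
  [0,0,0,0,0,-0.165,1],
])

```text
time_s: 12.15
ee_pos: [0.4796, -0.3532, 0.2534]
eef_rot: [3.141, -0.0, 0.785]
force: [0.3, -0.1, -0.2]
grip_width: 0.0941
```

```bash
python3 go.py .478 .108 .25 45
```

```text
t 12.15 at [ 0.4796 -0.3532  0.2534] rpy [179.97  -0.    44.95] w 0.0941 F [ 0.3 -0.1 -0.2]
turn [ 0.03 -0.   -0.05] shift [ 0.3247 -0.3275  0.0032]
```

>>> send_rows([
  [0,0,0,0.032,-0.032,0,1],
  [0,0,0,0.065,-0.065,0,1],
  [0,0,0,0.1,-0.1,0,1],
  [0,0,0,0.135,-0.135,0,1],
  [0,0,0,0.17,-0.17,0,1],
  [0,0,0,0.205,-0.206,0,1],
  [0,0,0,0.24,-0.242,0,1],
  [0,0,0,0.27,-0.272,0,1],
])

```text
time_s: 12.95
ee_pos: [0.4782, 0.0322, 0.2514]
eef_rot: [3.141, -0.001, 0.785]
force: [0.1, -0.3, 0.5]
grip_width: 0.0939
```

>>> send_rows([
  [0,0,0,0.025,-0.025,0,1],
  [0,0,0,0.045,-0.045,0,1],
  [0,0,0,0.0545,-0.0555,0.0,1],
  [0,0,0,0.0545,-0.0555,0.0,1],
  [0,0,0,0.0545,-0.0555,0.0,1],
])

```text
time_s: 13.45
ee_pos: [0.4781, 0.1069, 0.2511]
eef_rot: [3.142, 0.0, 0.784]
force: [0.6, -0.7, -0.0]
grip_width: 0.0939
```

```bash
python3 go.py .478 .108 .1005 45;python3 -c "
from h import *
shot('wrist','w2.png')"
```

```text
t 13.45 at [0.4781 0.1069 0.2511] rpy [1.7999e+02 1.0000e-02 4.4950e+01] w 0.0939 F [ 0.6 -0.7 -0. ]
turn [ 0.01  0.01 -0.05] shift [ 0.0007 -0.0008  0.1506]
```

View pics/w2.png

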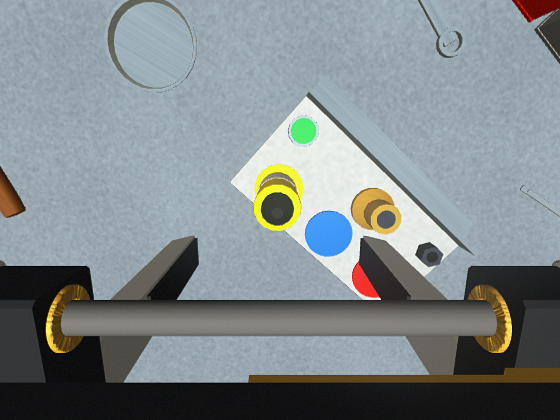

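The yellow bottle sits between the jaws at (277,208). The blue pad is fully visible at (328,233), the cone at (378,212) and the dish at (152,43).

>>> send_rows([
  [0,0,0,0.001,-0.001,0.03,1],
  [0,0,0,0.001,-0.001,0.07,1],
  [0,0,0,0.001,-0.001,0.11,1],
  [0,0,0,0.001,-0.001,0.138,1],
  [0,0,0,0.001,-0.001,0.1505,1],
  [0,0,0,0.001,-0.001,0.1505,1],
  [0,0,0,0.001,-0.001,0.1505,-1],
  [0,0,0,0.001,-0.001,0.1505,-1],
])

```text
time_s: 14.3
ee_pos: [0.4788, 0.109, 0.1021]
eef_rot: [3.14, -0.002, 0.784]
force: [0.4, 0.2, -0.5]
grip_width: 0.0813
```

>>> send_rows([
  [0,0,0,0,0,0,-1],
  [0,0,0,0,0,0,-1],
  [0,0,0,0,0,0,-1],
  [0,0,0,0,0,0,-1],
  [0,0,0,0,0,0,-1],
])

```text
time_s: 14.8
ee_pos: [0.4781, 0.1091, 0.1007]
eef_rot: [3.141, -0.0, 0.785]
force: [-0.1, -0.6, 0.2]
grip_width: 0.0435
```

```bash
python3 go.py .56 -.356 .25 45
```

```text
t 14.8 at [0.4781 0.1091 0.1007] rpy [ 1.7999e+02 -1.0000e-02  4.4960e+01] w 0.0435 F [-0.1 -0.6  0.2]
turn [ 0.01 -0.01 -0.04] shift [-0.2706  0.3871 -0.1493]
```

>>> send_rows([
  [0,0,0,0,0,-0.02,-1],
  [0,0,0,0,0,-0.055,-1],
  [0,0,0,0,0,-0.1,-1],
  [0,0,0,-0.012,0.017,-0.13,-1],
  [0,0,0,-0.03,0.043,-0.149,-1],
  [0,0,0,-0.053,0.076,-0.149,-1],
  [0,0,0,-0.078,0.112,-0.149,-1],
  [0,0,0,-0.103,0.147,-0.149,-1],
])

```text
time_s: 15.6
ee_pos: [0.5088, -0.0693, 0.2493]
eef_rot: [-3.141, 0.0, 0.785]
force: [0.4, 0.2, -2.4]
grip_width: 0.0433
```

>>> send_rows([
  [0,0,0,-0.025,0.036,0,-1],
  [0,0,0,-0.05,0.072,0,-1],
  [0,0,0,-0.075,0.108,0.0,-1],
  [0,0,0,-0.1,0.144,0,-1],
  [0,0,0,-0.125,0.18,0,-1],
  [0,0,0,-0.145,0.21,0,-1],
  [0,0,0,-0.16,0.23,0.01,-1],
  [0,0,0,-0.167,0.24,0.03,-1],
])

```text
time_s: 16.4
ee_pos: [0.5603, -0.3579, 0.2193]
eef_rot: [3.141, 0.0, 0.783]
force: [-0.2, -0.5, -3.6]
grip_width: 0.0435
```

```bash
python3 go.py .56 -.356 .0866 45
```

```text
t 16.4 at [ 0.5603 -0.3579  0.2193] rpy [179.94   0.    44.85] w 0.0435 F [-0.2 -0.5 -3.6]
turn [ 0.06  0.   -0.15] shift [ 0.0012 -0.0017  0.1327]
```

>>> send_rows([
  [0,0,0,0,0,0.035,-1],
  [0,0,0,0,0,0.075,-1],
  [0,0,0,0,0,0.105,-1],
  [0,0,0,0,0,0.12,-1],
  [0,0,0,0,0,0.126,-1],
  [0,0,0,0,0,0.126,-1],
  [0,0,0,0,0,0.126,-1],
  [0,0,0,0,0,0.126,-1],
])

```text
time_s: 17.2
ee_pos: [0.5609, -0.3559, 0.0952]
eef_rot: [3.139, -0.0, 0.785]
force: [-0.1, 0.1, -3.8]
grip_width: 0.0435
```

>>> send_rows([
  [0,0,0,0,0,0.004,-1],
  [0,0,0,0,0,0.007,-1],
  [0,0,0,0,0,0.008,-1],
  [0,0,0,0,0,0.0085,-1],
  [0,0,0,0,0,0.0085,-1],
  [0,0,0,0,0,0.0085,-1],
])

```text
time_s: 17.8
ee_pos: [0.5607, -0.3557, 0.0866]
eef_rot: [3.14, -0.0, 0.785]
force: [-3.1, 2.0, 8.0]
grip_width: 0.0436
```

>>> send_rows([
  [0,0,0,0,0,0,0.3],
  [0,0,0,0,0,0,1],
  [0,0,0,0,0,0,1],
  [0,0,0,0,0,0,1],
  [0,0,0,0,0,-0.03,1],
  [0,0,0,0,0,-0.07,1],
  [0,0,0,0,0,-0.12,1],
  [0,0,0,0,0,-0.165,1],
])

```text
time_s: 18.6
ee_pos: [0.5602, -0.3554, 0.2524]
eef_rot: [3.141, -0.0, 0.785]
force: [0.8, -0.0, -0.4]
grip_width: 0.0943
```

```bash
python3 go.py .543 .009 .25 0; python3 -c "
from h import *
import pickle
d={n:shot(n,n[0]+'3.png') for n in ['top','scene']}
pickle.dump(d,open('d3.pkl','wb'))
c=d['top']
im=c['pixels'][:,:,::-1]; hsv=cv2.cvtColor(im,cv2.COLOR_BGR2HSV);H,S,V=cv2.split(hsv)
m=np.zeros(V.shape,bool);m[186:255,190:332]=1
for nm,lo,hi in [('y',22,38),('b',100,125),('r',0,6),('cone',8,21)]:
    mm=(m&(H>=lo)&(H<=hi)&(S>110)&(V>90)).astype(np.uint8)
    k=max(cv2.findContours(mm,0,1)[0],key=cv2.contourArea); (u,v),(a,b),_=cv2.fitEllipse(k)
    print(nm,u,v,a,b,ray(c,u,v,.018 if nm!='cone' else .025).round(4))
"
```

```text
t 18.6 at [ 0.5602 -0.3554  0.2524] rpy [ 1.7997e+02 -1.0000e-02  4.4950e+01] w 0.0943 F [ 0.8 -0.  -0.4]
turn [ 3.000e-02 -2.000e-02  4.495e+01] shift [ 0.2453 -0.2701  0.0023]
y 220.76748657226562 231.74449157714844 27.226484298706055 27.79755401611328 [0.4786 0.1075 0.018 ]
b 261.4257507324219 230.50645446777344 27.221742630004883 27.46971321105957 [0.482  0.0225 0.018 ]
r 301.929443359375 229.27035522460938 27.05526351928711 27.570348739624023 [ 0.4854 -0.0623  0.018 ]
cone 268.11737060546875 201.4651641845703 21.0391788482666 23.66963768005371 [0.5427 0.0092 0.025 ]
```

View pics/t3.png

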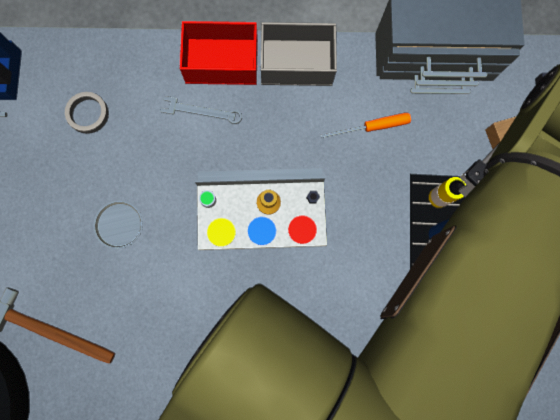

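View pics/s3.png

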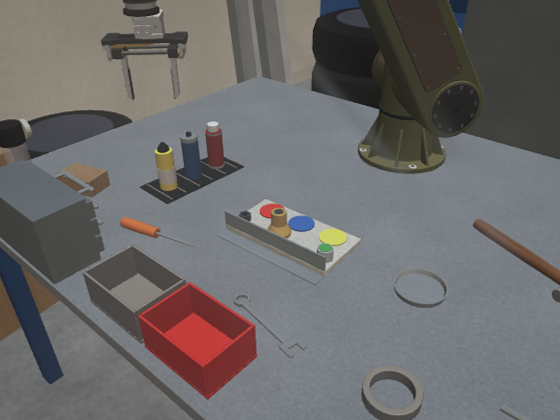

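All three containers stand on the mat, and the three pads are fully visible. Now the cone.

>>> send_rows([
  [0,0,0,0.03,-0.033,0,1],
  [0,0,6,0.06,-0.066,0,1],
  [0,0,14,0.09,-0.099,0,1],
  [0,0,22,0.12,-0.132,0,1],
  [0,0,30,0.15,-0.165,0,1],
  [0,0,38,0.18,-0.198,0,1],
  [0,0,45,0.21,-0.231,0,1],
  [0,0,45,0.235,-0.259,0,1],
])

```text
time_s: 19.5
ee_pos: [0.5432, -0.0041, 0.2498]
eef_rot: [-3.141, 0.0, -0.005]
force: [0.1, 0.3, 0.1]
grip_width: 0.0939
```

>>> send_rows([
  [0,0,0,0,0,0,1],
  [0,0,0,0,0,0,1],
])

```text
time_s: 19.7
ee_pos: [0.5436, -0.0058, 0.2499]
eef_rot: [3.141, 0.0, 0.001]
force: [0.1, -0.4, 1.2]
grip_width: 0.0937
```

```bash
python3 go.py .543 .009 .25 0; python3 -c "
from h import *
c=shot('wrist','w3.png')
im=c['pixels'][:,:,::-1]; hsv=cv2.cvtColor(im,cv2.COLOR_BGR2HSV);H,S,V=cv2.split(hsv)
mm=((H>=8)&(H<=21)&(S>110)&(V>60)).astype(np.uint8);mm[290:]=0;mm[:,400:]=0
k=max(cv2.findContours(mm,0,1)[0],key=cv2.contourArea); (u,v),(a,b),_=cv2.fitEllipse(k);print(u,v,a,b,cv2.boundingRect(k))
for zz in (.025,.073): print(ray(c,u,v,zz))
print('expected neck',proj(c,(.543,.009,.073)),'flange',proj(c,(.543,.009,.025)))
"
```

```text
t 19.7 at [ 0.5436 -0.0058  0.2499] rpy [1.7999e+02 1.0000e-02 5.0000e-02] w 0.0937 F [ 0.1 -0.4  1.2]
turn [0.01 0.01 0.05] shift [-0.0006 -0.0148 -0.0001]
264.8040771484375 191.84710693359375 38.03398895263672 42.549007415771484 (244, 170, 43, 40)
[0.54260247 0.01075752 0.025     ]
[0.55082834 0.00876116 0.073     ]
expected neck [264.6365536  199.16292129] flange [266.26605055 191.52222221]
```

View pics/w3.png

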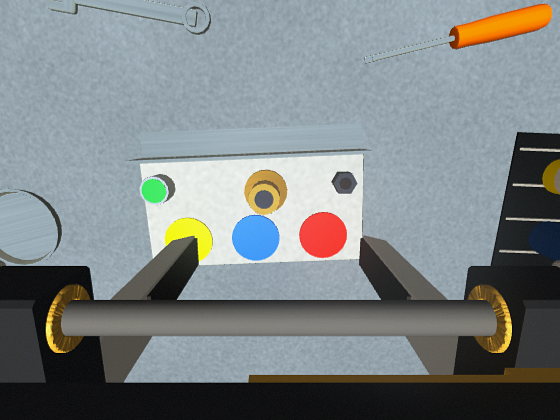

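The cone neck is at (264,197), which agrees with (.543, .010).

>>> send_rows([
  [0,0,0,-0.0005,-0.0155,0.01,1],
  [0,0,0,-0.0005,-0.0155,0.05,1],
  [0,0,0,-0.0005,-0.0155,0.09,1],
  [0,0,0,-0.0005,-0.0155,0.13,1],
  [0,0,0,-0.0005,-0.0155,0.165,1],
  [0,0,0,-0.0005,-0.0155,0.182,1],
  [0,0,0,-0.0005,-0.0155,0.186,1],
  [0,0,0,-0.0005,-0.0155,0.186,1],
])

```text
time_s: 20.55
ee_pos: [0.543, 0.0092, 0.0637]
eef_rot: [-3.142, 0.001, -0.001]
force: [0.1, -0.1, -0.0]
grip_width: 0.0939
```

>>> send_rows([
  [0,0,0,0,0,0,-1],
  [0,0,0,0,0,0,-1],
  [0,0,0,0,0,0,-1],
  [0,0,0,0,0,0,-1],
  [0,0,0,0,0,0,-1],
  [0,0,0,0,0,0,-1],
  [0,0,0,0,0,0,-1],
  [0,0,0,0,0,0,-1],
])

```text
time_s: 21.35
ee_pos: [0.5432, 0.0094, 0.0641]
eef_rot: [-3.141, -0.0, -0.001]
force: [0.6, -2.3, -2.3]
grip_width: 0.0337
```

```bash
python3 go.py .4945 .325 .20 0; python3 - <<'E'
from h import *
import pickle
c=pickle.load(open('d3.pkl','rb'))['scene']
for u,v in [(421,288)]: print(ray(c,u,v,.014))
c=pickle.load(open('d3.pkl','rb'))['top']
for p in [(96,225),(141,225),(118.5,202),(118.5,247)]: print(ray(c,*p,.014).round(4))
im=c['pixels'][:,:,::-1][190:260,80:160]
cv2.imwrite('pics/dish.png',cv2.resize(im,None,fx=8,fy=8,interpolation=cv2.INTER_NEAREST))
E
```

```text
t 21.35 at [0.5432 0.0094 0.0641] rpy [-1.7999e+02 -0.0000e+00 -5.0000e-02] w 0.0337 F [ 0.6 -2.3 -2.3]
turn [-0.01 -0.   -0.05] shift [-0.049  -0.3156 -0.1358]
[0.50107149 0.33127145 0.014     ]
[0.4908 0.3696 0.014 ]
[0.4917 0.2755 0.014 ]
[0.5403 0.3256 0.014 ]
[0.4451 0.3197 0.014 ]
```

View pics/dish.png

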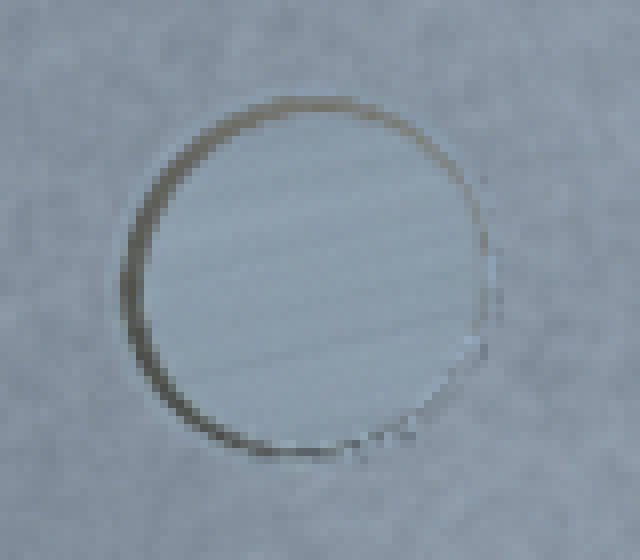

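The grip holds at 33.7 mm, so it is on the neck. In the top view the dish's outer rim spans columns 95–142 and rows 202–247, which puts its centre near (.494,.325).

>>> send_rows([
  [0,0,0,0,0,-0.02,-1],
  [0,0,0,0,0,-0.055,-1],
  [0,0,0,0,0,-0.1,-1],
  [0,0,0,0,-0.02,-0.13,-1],
  [0,0,0,-0.01,-0.05,-0.136,-1],
  [0,0,0,-0.015,-0.085,-0.136,-1],
  [0,0,0,-0.02,-0.12,-0.136,-1],
  [0,0,0,-0.025,-0.155,-0.136,-1],
])

```text
time_s: 22.15
ee_pos: [0.5177, 0.1656, 0.1998]
eef_rot: [3.141, 0.001, -0.001]
force: [0.9, -0.3, -2.4]
grip_width: 0.0334
```

>>> send_rows([
  [0,0,0,-0.005,-0.035,0,-1],
  [0,0,0,-0.01,-0.07,0,-1],
  [0,0,0,-0.015,-0.1,0,-1],
  [0,0,0,-0.02,-0.13,0,-1],
  [0,0,0,-0.024,-0.15,0,-1],
  [0,0,0,-0.024,-0.16,0,-1],
  [0,0,0,-0.024,-0.16,0,-1],
  [0,0,0,-0.024,-0.16,0,-1],
])

```text
time_s: 22.95
ee_pos: [0.4946, 0.3235, 0.1998]
eef_rot: [3.141, 0.0, -0.001]
force: [-0.2, -1.7, -2.8]
grip_width: 0.0335
```

```bash
python3 go.py .494 .325 .08 0; python3 -c "
from h import *
c=shot('wrist','w4.png')
print(proj(c,(.494,.325,.014)))
for a in range(0,360,45): print(proj(c,(.494+.052*np.cos(np.radians(a)),.325+.052*np.sin(np.radians(a)),.014)).round(0),end=' ')
"
```

```text
t 22.95 at [0.4946 0.3235 0.1998] rpy [ 1.7997e+02  3.0000e-02 -7.0000e-02] w 0.0335 F [-0.2 -1.7 -2.8]
turn [ 0.03  0.03 -0.07] shift [-0.0006 -0.0015  0.1198]
[277.23732207 197.5617937 ]
[277. 149.] [242. 163.] [229. 198.] [244. 230.] [277. 243.] [310. 230.] [325. 198.] [312. 163.]
```

View pics/w4.png

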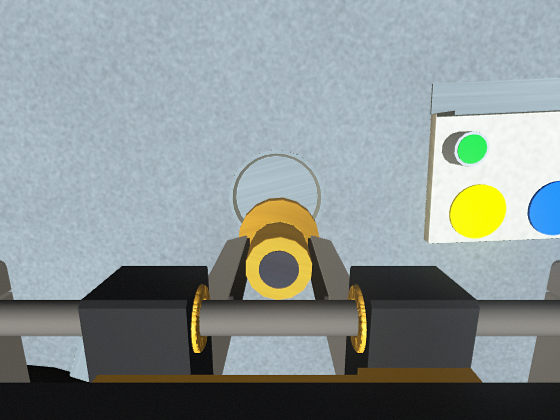

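The dish is centred at column 277 as predicted, with its rim spanning 233–321.

>>> send_rows([
  [0,0,0,0,-0.001,0.03,-1],
  [0,0,0,0,-0.001,0.07,-1],
  [0,0,0,0,-0.001,0.105,-1],
  [0,0,0,0,-0.001,0.125,-1],
  [0,0,0,0,-0.001,0.137,-1],
  [0,0,0,0,-0.001,0.142,-1],
  [0,0,0,0,-0.001,0.142,-1],
  [0,0,0,0,-0.001,0.142,-1],
])

```text
time_s: 23.8
ee_pos: [0.495, 0.3255, 0.0593]
eef_rot: [-3.141, -0.002, -0.001]
force: [0.1, 0.1, -2.7]
grip_width: 0.0334
```

>>> send_rows([
  [0,0,0,0,0,0.002,-1],
  [0,0,0,0,0,0.004,-1],
  [0,0,0,0,0,0.005,-1],
  [0,0,0,0,0,0.005,-1],
  [0,0,0,0,0,0.005,-1],
])

```text
time_s: 24.3
ee_pos: [0.4945, 0.3254, 0.0532]
eef_rot: [-3.142, -0.0, -0.001]
force: [-0.1, 0.1, -2.6]
grip_width: 0.0335
```

>>> send_rows([
  [0,0,0,0,0,0.001,-1],
  [0,0,0,0,0,0.0015,-1],
  [0,0,0,0,0,0.0015,-1],
])

```text
time_s: 24.6
ee_pos: [0.4946, 0.3254, 0.0531]
eef_rot: [-3.141, -0.001, -0.001]
force: [-6.5, -3.8, 13.8]
grip_width: 0.0336
```

>>> send_rows([
  [0,0,0,0,0,-0.0005,0.2],
  [0,0,0,0,0,-0.0005,1],
  [0,0,0,0,0,-0.0005,1],
  [0,0,0,0,0,-0.0005,1],
  [0,0,0,0,0,-0.0005,1],
  [0,0,0,0,0,-0.04,1],
  [0,0,0,0,0,-0.085,1],
  [0,0,0,0,0,-0.13,1],
])

```text
time_s: 25.4
ee_pos: [0.4942, 0.3252, 0.183]
eef_rot: [3.141, 0.001, -0.001]
force: [0.6, 1.0, -0.3]
grip_width: 0.093
```

>>> send_rows([
  [0,0,0,0,0,-0.04,1],
  [0,0,0,0,0,-0.07,1],
  [0,0,0,0,0,-0.07,1],
])

```text
time_s: 25.7
ee_pos: [0.4955, 0.3259, 0.2562]
eef_rot: [-3.138, -0.006, -0.001]
force: [-0.1, 0.4, -0.6]
grip_width: 0.0946
```

```bash
python3 go.py .56 -.356 .25 45; python3 -c "
from h import *
import pickle
d={n:shot(n,n[0]+'5.png') for n in ['top','scene']}
pickle.dump(d,open('d5.pkl','wb'))
for n,c in d.items():
  P=cloud(c);z=P[...,2]
  m=((z>.105)&(z<.16)&(P[...,1]<-.25)&(P[...,1]>-.45)&(P[...,0]>.3)&(P[...,0]<.65)).astype(np.uint8)
  k,l,s,ce=cv2.connectedComponentsWithStats(m)
  for i in range(1,k):
    if s[i,4]>15:
      q=P[l==i];print(n,((q.min(0)+q.max(0))/2).round(4),(q.max(0)-q.min(0)).round(3))
"
```

```text
t 25.7 at [0.4955 0.3259 0.2562] rpy [-1.7979e+02 -3.6000e-01 -5.0000e-02] w 0.0946 F [-0.1  0.4 -0.6]
turn [ -0.05  -0.42 -45.05] shift [0.0651 0.6819 0.0042]
top [ 0.5588 -0.3561  0.119 ] [0.043 0.043 0.028]
top [ 0.4793 -0.3526  0.1188] [0.043 0.045 0.027]
top [ 0.4    -0.3472  0.1192] [0.043 0.042 0.028]
scene [ 0.4006 -0.3429  0.1186] [0.044 0.042 0.027]
scene [ 0.4806 -0.3487  0.1183] [0.045 0.045 0.027]
scene [ 0.5619 -0.3529  0.1175] [0.044 0.038 0.025]
```

View pics/t5.png

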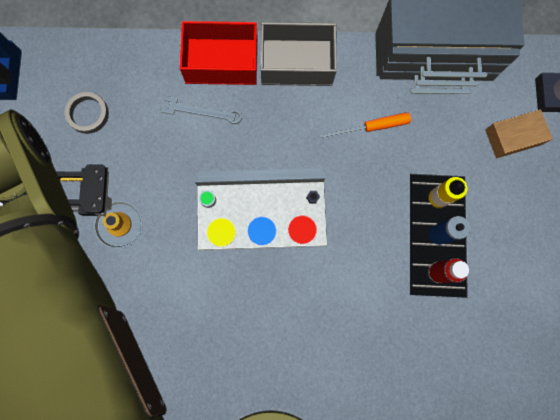

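View pics/s5.png

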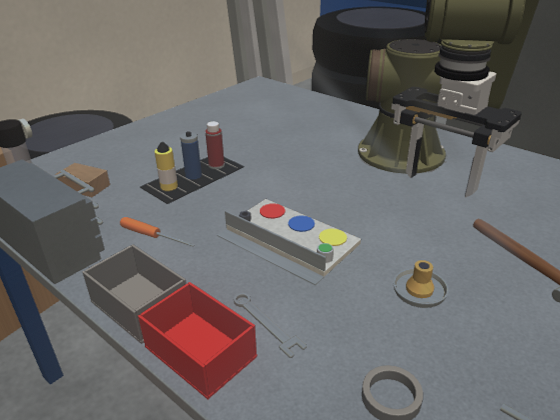

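The cone stands in the dish (scene view 421,280) and the three containers still stand on the mat. Return the yellow bottle first.

>>> send_rows([
  [0,0,0,0.003,0.03,0,1],
  [0,0,-6,0.007,0.07,0,1],
  [0,0,-13,0.011,0.115,0,1],
  [0,0,-20,0.015,0.16,0,1],
  [0,0,-27,0.02,0.205,0,1],
  [0,0,-34,0.024,0.25,0,1],
  [0,0,-40,0.028,0.295,0,1],
  [0,0,-45,0.032,0.335,0,1],
])

```text
time_s: 26.6
ee_pos: [0.5255, -0.0117, 0.2499]
eef_rot: [-3.14, 0.002, 0.788]
force: [-0.2, 1.0, 0.0]
grip_width: 0.0938
```

```bash
python3 go.py .56 -.356 .25 45
```

```text
t 26.6 at [ 0.5255 -0.0117  0.2499] rpy [-1.7989e+02  1.0000e-01  4.5170e+01] w 0.0938 F [-0.2  1.   0. ]
turn [-0.11  0.1   0.17] shift [-2.199e-01  2.672e-01 -2.000e-04]
```

>>> send_rows([
  [0,0,0,-0.028,0.034,0,1],
  [0,0,0,-0.058,0.07,0,1],
  [0,0,0,-0.088,0.107,0,1],
  [0,0,0,-0.118,0.143,0,1],
  [0,0,0,-0.148,0.18,0,1],
  [0,0,0,-0.178,0.216,0,1],
  [0,0,0,-0.203,0.247,0,1],
  [0,0,0,-0.22,0.267,0,1],
])

```text
time_s: 27.4
ee_pos: [0.5584, -0.3566, 0.249]
eef_rot: [-3.138, 0.001, 0.783]
force: [0.5, 1.3, 0.2]
grip_width: 0.0938
```

>>> send_rows([
  [0,0,0,0,0,0,1],
  [0,0,0,0,0,0,1],
  [0,0,0,0,0,0,1],
])

```text
time_s: 27.7
ee_pos: [0.5592, -0.353, 0.2508]
eef_rot: [-3.14, 0.0, 0.785]
force: [0.9, -0.2, 0.1]
grip_width: 0.0941
```

```bash
python3 go.py .5605 -.3557 .088 45
```

```text
t 27.7 at [ 0.5592 -0.353   0.2508] rpy [-1.7993e+02  1.0000e-02  4.5000e+01] w 0.0941 F [ 0.9 -0.2  0.1]
turn [-0.07  0.01  0.  ] shift [-0.001   0.0031  0.1628]
```

>>> send_rows([
  [0,0,0,-0.001,0.003,0.03,1],
  [0,0,0,-0.001,0.003,0.07,1],
  [0,0,0,-0.001,0.003,0.11,1],
  [0,0,0,-0.001,0.003,0.145,1],
  [0,0,0,-0.001,0.003,0.159,1],
  [0,0,0,-0.001,0.003,0.163,1],
  [0,0,0,-0.001,0.003,0.163,1],
  [0,0,0,-0.001,0.003,0.163,-1],
])

```text
time_s: 28.5
ee_pos: [0.5613, -0.3572, 0.0907]
eef_rot: [3.139, -0.001, 0.785]
force: [-0.1, 0.4, -0.0]
grip_width: 0.0892
```

>>> send_rows([
  [0,0,0,0,0,0,-1],
  [0,0,0,0,0,0,-1],
  [0,0,0,0,0,0,-1],
  [0,0,0,0,0,0,-1],
  [0,0,0,0,0,0,-1],
  [0,0,0,0,0,0,-1],
  [0,0,0,0,0,0,-1],
])

```text
time_s: 29.2
ee_pos: [0.5605, -0.3569, 0.0886]
eef_rot: [-3.141, 0.0, 0.785]
force: [-0.3, 0.4, 0.6]
grip_width: 0.0438
```

```bash
python3 go.py .4786 .1078 .24 45
```

```text
t 29.2 at [ 0.5605 -0.3569  0.0886] rpy [-179.99    0.     44.95] w 0.0438 F [-0.3  0.4  0.6]
turn [-0.01  0.   -0.05] shift [ 0.2704 -0.3867 -0.1514]
```

>>> send_rows([
  [0,0,0,0,0,-0.02,-1],
  [0,0,0,0,0,-0.055,-1],
  [0,0,0,0,0,-0.1,-1],
  [0,0,0,0.012,-0.017,-0.13,-1],
  [0,0,0,0.03,-0.043,-0.15,-1],
  [0,0,0,0.053,-0.076,-0.151,-1],
  [0,0,0,0.078,-0.112,-0.151,-1],
  [0,0,0,0.103,-0.147,-0.151,-1],
])

```text
time_s: 30.0
ee_pos: [0.5287, -0.1785, 0.2392]
eef_rot: [-3.141, 0.0, 0.784]
force: [1.1, -1.2, -4.2]
grip_width: 0.0434
```

>>> send_rows([
  [0,0,0,0.025,-0.036,0,-1],
  [0,0,0,0.05,-0.072,0,-1],
  [0,0,0,0.075,-0.108,0,-1],
  [0,0,0,0.1,-0.144,0,-1],
  [0,0,0,0.125,-0.18,0,-1],
  [0,0,0,0.145,-0.21,0,-1],
  [0,0,0,0.16,-0.23,0,-1],
  [0,0,0,0.167,-0.239,0,-1],
])

```text
time_s: 30.8
ee_pos: [0.4783, 0.1088, 0.2394]
eef_rot: [-3.141, 0.0, 0.787]
force: [0.8, -1.3, -4.3]
grip_width: 0.044
```

>>> send_rows([
  [0,0,0,0,0,0,-1],
  [0,0,0,0,0,0,-1],
  [0,0,0,0,0,0,-1],
])

```text
time_s: 31.1
ee_pos: [0.4791, 0.1059, 0.2395]
eef_rot: [3.142, 0.0, 0.783]
force: [0.7, 0.3, -4.0]
grip_width: 0.0434
```

```bash
python3 go.py .4786 .1078 .1026 45
```

```text
t 31.1 at [0.4791 0.1059 0.2395] rpy [1.800e+02 2.000e-02 4.488e+01] w 0.0434 F [ 0.7  0.3 -4. ]
turn [ 0.    0.02 -0.12] shift [ 0.001  -0.0017  0.1369]
```

>>> send_rows([
  [0,0,0,0.001,-0.0015,0.03,-1],
  [0,0,0,0.001,-0.0015,0.07,-1],
  [0,0,0,0.001,-0.0015,0.105,-1],
  [0,0,0,0.001,-0.0015,0.125,-1],
  [0,0,0,0.001,-0.0015,0.131,-1],
  [0,0,0,0.001,-0.0015,0.131,-1],
  [0,0,0,0.001,-0.0015,0.131,-1],
  [0,0,0,0.001,-0.0015,0.131,-1],
])

```text
time_s: 31.9
ee_pos: [0.4792, 0.1087, 0.1098]
eef_rot: [3.14, -0.002, 0.784]
force: [-0.5, -0.2, -3.8]
grip_width: 0.0436
```

```bash
python3 go.py .4786 .1078 .1026 45
```

```text
t 31.9 at [0.4792 0.1087 0.1098] rpy [ 1.7993e+02 -1.0000e-01  4.4940e+01] w 0.0436 F [-0.5 -0.2 -3.8]
turn [ 0.07 -0.1  -0.06] shift [-0.0011  0.0002  0.0072]
```

>>> send_rows([
  [0,0,0,0,0,0.003,-1],
  [0,0,0,0,0,0.005,-1],
  [0,0,0,0,0,0.006,-1],
  [0,0,0,0,0,0.0065,-1],
  [0,0,0,0,0,0.0065,-1],
  [0,0,0,0,0,0.0065,-1],
])

```text
time_s: 32.5
ee_pos: [0.4787, 0.1089, 0.1025]
eef_rot: [3.141, -0.0, 0.785]
force: [-2.9, 1.4, 5.4]
grip_width: 0.0436
```

Seated at z = .1025 as computed. Release and rise.

>>> send_rows([
  [0,0,0,0,0,0,0.3],
  [0,0,0,0,0,0,1],
  [0,0,0,0,0,0,1],
  [0,0,0,0,0,0,1],
  [0,0,0,0,0,-0.03,1],
  [0,0,0,0,0,-0.07,1],
  [0,0,0,0,0,-0.12,1],
  [0,0,0,0,0,-0.15,1],
])

```text
time_s: 33.3
ee_pos: [0.4789, 0.1089, 0.2557]
eef_rot: [3.139, -0.003, 0.785]
force: [0.2, 0.7, -0.4]
grip_width: 0.0938
```

```bash
python3 go.py .4798 -.3534 .25 45
```

```text
t 33.3 at [0.4789 0.1089 0.2557] rpy [ 1.7988e+02 -1.6000e-01  4.4950e+01] w 0.0938 F [ 0.2  0.7 -0.4]
turn [ 0.12 -0.16 -0.05] shift [-0.326   0.3277  0.0054]
```

>>> send_rows([
  [0,0,0,-0.032,0.032,0,1],
  [0,0,0,-0.065,0.065,0,1],
  [0,0,0,-0.1,0.1,0,1],
  [0,0,0,-0.135,0.135,0,1],
  [0,0,0,-0.17,0.17,0,1],
  [0,0,0,-0.205,0.206,0,1],
  [0,0,0,-0.24,0.242,0,1],
  [0,0,0,-0.27,0.272,0,1],
])

```text
time_s: 34.1
ee_pos: [0.4791, -0.277, 0.252]
eef_rot: [3.141, 0.0, 0.784]
force: [-0.1, 0.5, -0.9]
grip_width: 0.0937
```

>>> send_rows([
  [0,0,0,-0.025,0.025,0,1],
  [0,0,0,-0.045,0.045,0,1],
  [0,0,0,-0.055,0.055,0.0,1],
  [0,0,0,-0.055,0.055,0.0,1],
  [0,0,0,-0.055,0.055,0.0,1],
  [0,0,0,-0.055,0.055,0.0,1],
])

```text
time_s: 34.7
ee_pos: [0.4799, -0.351, 0.2523]
eef_rot: [3.141, -0.0, 0.786]
force: [-0.3, 0.4, 0.4]
grip_width: 0.0939
```

```bash
python3 go.py .4798 -.3534 .088 45
```

```text
t 34.7 at [ 0.4799 -0.351   0.2523] rpy [ 1.7999e+02 -1.0000e-02  4.5030e+01] w 0.0939 F [-0.3  0.4  0.4]
turn [ 0.01 -0.01  0.03] shift [-0.0018  0.0016  0.1643]
```

>>> send_rows([
  [0,0,0,-0.0015,0.0015,0.03,1],
  [0,0,0,-0.0015,0.0015,0.07,1],
  [0,0,0,-0.0015,0.0015,0.11,1],
  [0,0,0,-0.0015,0.0015,0.145,1],
  [0,0,0,-0.0015,0.0015,0.16,1],
  [0,0,0,-0.0015,0.0015,0.164,1],
  [0,0,0,-0.0015,0.0015,0.164,1],
  [0,0,0,-0.0015,0.0015,0.164,-1],
])

```text
time_s: 35.5
ee_pos: [0.4803, -0.3548, 0.09]
eef_rot: [3.139, -0.0, 0.785]
force: [-0.2, 0.1, 0.8]
grip_width: 0.0889
```

>>> send_rows([
  [0,0,0,0,0,0,-1],
  [0,0,0,0,0,0,-1],
  [0,0,0,0,0,0,-1],
  [0,0,0,0,0,0,-1],
  [0,0,0,0,0,0,-1],
  [0,0,0,0,0,0,-1],
  [0,0,0,0,0,0,-1],
])

```text
time_s: 36.2
ee_pos: [0.4795, -0.3544, 0.0881]
eef_rot: [-3.142, 0.0, 0.785]
force: [-0.5, 0.4, -0.0]
grip_width: 0.0437
```

```bash
python3 go.py .482 .022 .24 45
```

```text
t 36.2 at [ 0.4795 -0.3544  0.0881] rpy [-179.99    0.     44.95] w 0.0437 F [-0.5  0.4 -0. ]
turn [-0.01  0.   -0.05] shift [ 0.2676 -0.2646 -0.1519]
```

>>> send_rows([
  [0,0,0,0,0,-0.02,-1],
  [0,0,0,0,0,-0.055,-1],
  [0,0,0,0,0,-0.1,-1],
  [0,0,0,0.015,-0.015,-0.13,-1],
  [0,0,0,0.04,-0.04,-0.152,-1],
  [0,0,0,0.07,-0.07,-0.152,-1],
  [0,0,0,0.1,-0.1,-0.152,-1],
  [0,0,0,0.13,-0.13,-0.152,-1],
])

```text
time_s: 37.0
ee_pos: [0.4792, -0.1689, 0.2397]
eef_rot: [-3.141, 0.0, 0.784]
force: [0.6, -0.0, -4.0]
grip_width: 0.0436
```

>>> send_rows([
  [0,0,0,0.03,-0.03,0,-1],
  [0,0,0,0.06,-0.06,0,-1],
  [0,0,0,0.09,-0.09,0,-1],
  [0,0,0,0.115,-0.115,0,-1],
  [0,0,0,0.13,-0.128,0,-1],
  [0,0,0,0.1375,-0.1345,0,-1],
  [0,0,0,0.1375,-0.1345,0,-1],
  [0,0,0,0.1375,-0.1345,0,-1],
])

```text
time_s: 37.8
ee_pos: [0.482, 0.0211, 0.2399]
eef_rot: [-3.141, 0.001, 0.784]
force: [-0.3, -0.3, -4.6]
grip_width: 0.0437
```

>>> send_rows([
  [0,0,0,0,0,0,-1],
  [0,0,0,0,0,0,-1],
])

```text
time_s: 38.0
ee_pos: [0.482, 0.021, 0.24]
eef_rot: [-3.142, 0.0, 0.783]
force: [0.1, 0.1, -4.0]
grip_width: 0.0441
```

```bash
python3 go.py .482 .022 .1021 45
```

```text
t 38.0 at [0.482 0.021 0.24 ] rpy [-1.800e+02  1.000e-02  4.488e+01] w 0.0441 F [ 0.1  0.1 -4. ]
turn [-0.    0.01 -0.12] shift [ 0.0007 -0.0007  0.1379]
```

>>> send_rows([
  [0,0,0,0.0005,-0.0005,0.03,-1],
  [0,0,0,0.0005,-0.0005,0.07,-1],
  [0,0,0,0.0005,-0.0005,0.105,-1],
  [0,0,0,0.0005,-0.0005,0.126,-1],
  [0,0,0,0.0005,-0.0005,0.132,-1],
  [0,0,0,0.0005,-0.0005,0.132,-1],
  [0,0,0,0.0005,-0.0005,0.132,-1],
  [0,0,0,0.0005,-0.0005,0.132,-1],
])

```text
time_s: 38.8
ee_pos: [0.4827, 0.0224, 0.1094]
eef_rot: [3.14, -0.001, 0.784]
force: [-0.3, -0.2, -4.4]
grip_width: 0.0441
```

>>> send_rows([
  [0,0,0,0,0,0.003,-1],
  [0,0,0,0,0,0.005,-1],
  [0,0,0,0,0,0.006,-1],
  [0,0,0,0,0,0.006,-1],
  [0,0,0,0,0,0.006,-1],
  [0,0,0,0,0,0.006,-1],
])

```text
time_s: 39.4
ee_pos: [0.482, 0.0225, 0.1021]
eef_rot: [-3.142, 0.0, 0.785]
force: [0.6, 0.7, -3.9]
grip_width: 0.0439
```

>>> send_rows([
  [0,0,0,0,0,0.0007,-1],
  [0,0,0,0,0,0.001,-1],
  [0,0,0,0,0,0.001,-1],
])

```text
time_s: 39.7
ee_pos: [0.4822, 0.0226, 0.102]
eef_rot: [3.141, -0.0, 0.785]
force: [-5.3, 0.5, 8.5]
grip_width: 0.0436
```

>>> send_rows([
  [0,0,0,0,0,0,0.3],
  [0,0,0,0,0,0,1],
  [0,0,0,0,0,0,1],
  [0,0,0,0,0,0,1],
  [0,0,0,0,0,-0.03,1],
  [0,0,0,0,0,-0.07,1],
  [0,0,0,0,0,-0.12,1],
  [0,0,0,0,0,-0.15,1],
])

```text
time_s: 40.5
ee_pos: [0.4824, 0.0225, 0.2546]
eef_rot: [3.139, -0.002, 0.785]
force: [0.7, -0.5, -0.1]
grip_width: 0.0936
```

```bash
python3 go.py .401 -.3487 .25 45
```

```text
t 40.5 at [0.4824 0.0225 0.2546] rpy [ 1.7985e+02 -1.4000e-01  4.4950e+01] w 0.0936 F [ 0.7 -0.5 -0.1]
turn [ 0.15 -0.14 -0.05] shift [-0.3199  0.2052  0.0044]
```

>>> send_rows([
  [0,0,0,-0.035,0.022,0,1],
  [0,0,0,-0.075,0.048,0,1],
  [0,0,0,-0.115,0.074,0,1],
  [0,0,0,-0.155,0.1,0,1],
  [0,0,0,-0.195,0.125,0,1],
  [0,0,0,-0.235,0.151,0,1],
  [0,0,0,-0.275,0.176,0,1],
  [0,0,0,-0.305,0.196,0,1],
])

```text
time_s: 41.3
ee_pos: [0.4036, -0.3341, 0.2511]
eef_rot: [3.141, 0.0, 0.783]
force: [-0.4, 1.0, 0.5]
grip_width: 0.0939
```

>>> send_rows([
  [0,0,0,-0.015,0.009,0,1],
  [0,0,0,-0.015,0.009,0,1],
  [0,0,0,-0.015,0.009,0,1],
  [0,0,0,-0.015,0.009,0,1],
])

```text
time_s: 41.7
ee_pos: [0.4009, -0.3474, 0.2512]
eef_rot: [3.142, -0.0, 0.786]
force: [0.2, 0.0, -0.3]
grip_width: 0.0939
```

```bash
python3 go.py .401 -.3487 .088 45
```

```text
t 41.7 at [ 0.4009 -0.3474  0.2512] rpy [ 1.800e+02 -1.000e-02  4.503e+01] w 0.0939 F [ 0.2  0.  -0.3]
turn [ 0.   -0.01  0.03] shift [-0.0008  0.001   0.1632]
```

>>> send_rows([
  [0,0,0,-0.001,0.001,0.03,1],
  [0,0,0,-0.001,0.001,0.07,1],
  [0,0,0,-0.001,0.001,0.11,1],
  [0,0,0,-0.001,0.001,0.145,1],
  [0,0,0,-0.001,0.001,0.16,1],
  [0,0,0,-0.001,0.001,0.163,1],
  [0,0,0,-0.001,0.001,0.163,1],
  [0,0,0,-0.001,0.001,0.163,-1],
])

```text
time_s: 42.5
ee_pos: [0.401, -0.3501, 0.0894]
eef_rot: [3.14, -0.0, 0.785]
force: [0.1, -0.0, 0.7]
grip_width: 0.0889
```

>>> send_rows([
  [0,0,0,0,0,0,-1],
  [0,0,0,0,0,0,-1],
  [0,0,0,0,0,0,-1],
  [0,0,0,0,0,0,-1],
  [0,0,0,0,0,0,-1],
  [0,0,0,0,0,0,-1],
  [0,0,0,0,0,0,-1],
])

```text
time_s: 43.2
ee_pos: [0.4003, -0.35, 0.0881]
eef_rot: [-3.141, 0.0, 0.785]
force: [-0.7, 0.6, -0.4]
grip_width: 0.0437
```

```bash
python3 go.py .4854 -.0625 .24 45
```

```text
t 43.2 at [ 0.4003 -0.35    0.0881] rpy [-179.99    0.     44.95] w 0.0437 F [-0.7  0.6 -0.4]
turn [-0.01  0.   -0.05] shift [ 0.2633 -0.1434 -0.1519]
```

>>> send_rows([
  [0,0,0,0,0,-0.02,-1],
  [0,0,0,0,0,-0.055,-1],
  [0,0,0,0,0,-0.1,-1],
  [0,0,0,0.02,-0.011,-0.13,-1],
  [0,0,0,0.05,-0.027,-0.15,-1],
  [0,0,0,0.085,-0.046,-0.152,-1],
  [0,0,0,0.12,-0.065,-0.152,-1],
  [0,0,0,0.155,-0.084,-0.152,-1],
])

```text
time_s: 44.0
ee_pos: [0.4507, -0.1795, 0.2398]
eef_rot: [-3.141, 0.0, 0.784]
force: [0.1, -0.3, -3.7]
grip_width: 0.0435
```

>>> send_rows([
  [0,0,0,0.035,-0.019,0,-1],
  [0,0,0,0.065,-0.036,0,-1],
  [0,0,0,0.09,-0.05,0,-1],
  [0,0,0,0.104,-0.057,0,-1],
  [0,0,0,0.1085,-0.0595,0,-1],
  [0,0,0,0.1085,-0.0595,0,-1],
  [0,0,0,0.1085,-0.0595,0,-1],
  [0,0,0,0.1085,-0.0595,0,-1],
])

```text
time_s: 44.8
ee_pos: [0.4853, -0.0631, 0.24]
eef_rot: [-3.141, 0.0, 0.784]
force: [-0.5, 0.2, -3.7]
grip_width: 0.0439
```

```bash
python3 go.py .4854 -.0625 .1021 45
```

```text
t 44.8 at [ 0.4853 -0.0631  0.24  ] rpy [-1.7999e+02  1.0000e-02  4.4890e+01] w 0.0439 F [-0.5  0.2 -3.7]
turn [-0.01  0.01 -0.11] shift [ 0.0006 -0.0003  0.1379]
```

>>> send_rows([
  [0,0,0,0.0003,0,0.03,-1],
  [0,0,0,0.0003,0,0.07,-1],
  [0,0,0,0.0003,0,0.105,-1],
  [0,0,0,0.0003,0,0.126,-1],
  [0,0,0,0.0003,0,0.132,-1],
  [0,0,0,0.0003,0,0.132,-1],
  [0,0,0,0.0003,0,0.132,-1],
  [0,0,0,0.0003,0,0.132,-1],
])

```text
time_s: 45.6
ee_pos: [0.4863, -0.0624, 0.1094]
eef_rot: [3.14, -0.001, 0.784]
force: [0.1, 0.4, -4.6]
grip_width: 0.0437
```

>>> send_rows([
  [0,0,0,0,0,0.003,-1],
  [0,0,0,0,0,0.005,-1],
  [0,0,0,0,0,0.006,-1],
  [0,0,0,0,0,0.0065,-1],
  [0,0,0,0,0,0.007,-1],
  [0,0,0,0,0,0.007,-1],
])

```text
time_s: 46.2
ee_pos: [0.4858, -0.062, 0.102]
eef_rot: [3.141, -0.0, 0.785]
force: [-5.1, 2.1, 9.1]
grip_width: 0.0437
```

>>> send_rows([
  [0,0,0,0,0,0,0.3],
  [0,0,0,0,0,0,1],
  [0,0,0,0,0,0,1],
  [0,0,0,0,0,0,1],
  [0,0,0,0,0,-0.03,1],
  [0,0,0,0,0,-0.07,1],
  [0,0,0,0,0,-0.12,1],
  [0,0,0,0,0,-0.16,1],
])

```text
time_s: 47.0
ee_pos: [0.4857, -0.0621, 0.2638]
eef_rot: [3.14, -0.001, 0.785]
force: [-0.3, 0.0, 0.5]
grip_width: 0.0937
```

>>> send_rows([
  [0,0,0,-0.04,0,-0.01,1],
  [0,0,0,-0.08,0.03,-0.02,1],
  [0,0,0,-0.12,0.06,-0.02,1],
  [0,0,0,-0.16,0.09,-0.02,1],
  [0,0,0,-0.2,0.12,-0.02,1],
  [0,0,0,-0.23,0.14,-0.02,1],
  [0,0,0,-0.23,0.14,-0.02,1],
  [0,0,0,-0.23,0.14,-0.02,1],
])

```text
time_s: 47.8
ee_pos: [0.4216, -0.324, 0.2807]
eef_rot: [-3.141, -0.0, 0.783]
force: [0.0, -0.0, -0.8]
grip_width: 0.0938
```

```bash
python3 -c "
from h import *
d={n:shot(n,n[0]+'9.png') for n in ['top','scene']}
print(ctrl.get_obs()['ee_pos'],ctrl.get_obs()['time_s'])
for n,c in d.items():
  P=cloud(c);z=P[...,2]
  m=((z>.115)&(z<.16)&(P[...,1]<.15)&(P[...,1]>-.12)&(P[...,0]>.43)&(P[...,0]<.55)).astype(np.uint8)
  k,l,s,ce=cv2.connectedComponentsWithStats(m)
  for i in range(1,k):
    if s[i,4]>15:
      q=P[l==i];print(n,((q.min(0)+q.max(0))/2).round(4),(q.max(0)-q.min(0)).round(3))
c=d['top'];P=cloud(c);m=(P[...,2]>.03)&(P[...,2]<.1)&(P[...,1]>.25)&(P[...,1]<.4)&(P[...,0]>.42)&(P[...,0]<.56);q=P[m];print('cone',(q.min(0)+q.max(0))/2,q.max(0)-q.min(0))
cv2.imwrite('pics/t9c.png',cv2.resize(c['pixels'][150:270,60:340,::-1],None,fx=2.8,fy=2.8))
cv2.imwrite('pics/s9c.png',cv2.resize(d['scene']['pixels'][140:310,200:460,::-1],None,fx=3,fy=3))
"
```

```text
[ 0.42208778 -0.32289523  0.28115176] 47.9
top [0.4829 0.0236 0.1307] [0.043 0.041 0.03 ]
top [ 0.4855 -0.0613  0.1318] [0.044 0.042 0.031]
top [0.4782 0.1084 0.1305] [0.044 0.042 0.03 ]
scene [ 0.4885 -0.0582  0.1307] [0.041 0.043 0.031]
scene [0.4847 0.0266 0.1303] [0.045 0.045 0.03 ]
scene [0.4804 0.1104 0.1303] [0.042 0.045 0.03 ]
cone [0.49409753 0.3220812  0.04832147] [0.03494436 0.03493906 0.03647515]
```

View pics/t9c.png

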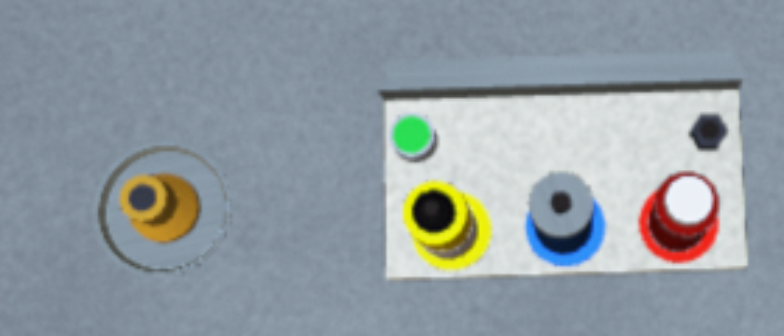

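View pics/s9c.png

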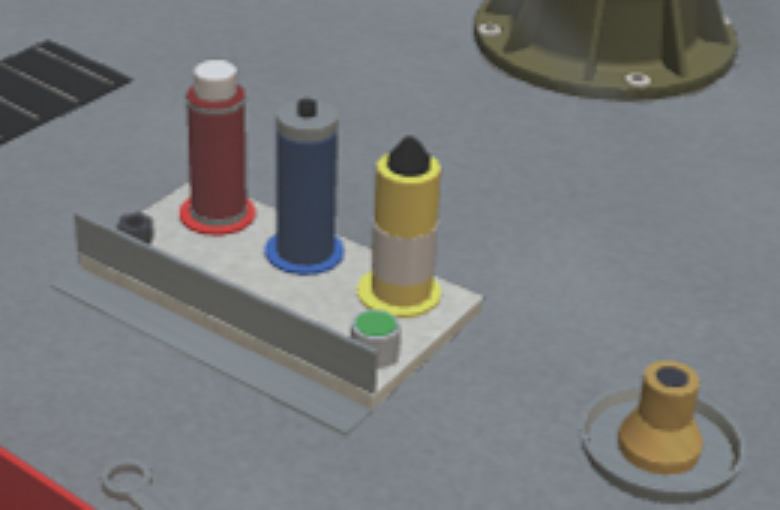

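All three containers stand centred on their own pads. The cone is in the dish and the tin is where it was.

```bash
python3 -c "
from station import ctrl
print(ctrl.hand_in())"
```

```text
the job is handed in; nothing more can be done
None
```

The job is done and handed in at about 48 s of the 141 s allowed. I stood all three containers on the mat and moved the cone into the dish. I then put the yellow bottle, blue canister and red can back on their own pads, easing each down until the force reading showed contact before releasing.

What the last pictures showed:
- **Containers:** all three stand upright. The overhead view puts each within about 1–1.5 mm of its pad centre. The slanted scene view reads 3–5 mm off, toward that camera. That is probably view bias, and either reading is inside the 12 mm limit.
- **Cone:** it stands upright in the dish, about 3 mm from the dish's centre by the overhead view.
- **Tin:** it appears in the same place as in the first picture; I did not re-measure it.
- **Robot:** it was clear of everything, gripper open, and no check failed. The hand-in gave no verdict.

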